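Make up two plumbing kits in the bench trays

TASK

Make up two plumbing kits in the plywood trays: the drain kit, which is the orange pipe coupling and the larger worm-drive clamp, goes in the two-bay tray, and the tank-outlet kit, which is the brass hex bushing, the rubber grommet and the smaller worm-drive clamp, goes in the three-bay tray. Put one piece to a bay, each lying or standing flat on the bay's floor the same way up as it is now, and leave the copper elbow, the roll of thread tape and the screwdriver where they are.

Things in the scene. Friction and masses are not known exactly. Their poses are not given: they have to be found in the camera images.
- tray_two: Shallow plywood kit tray, fixed, empty, 132 (own x) by 191 mm (own y), walls 18 mm high, 5 mm thick, floor 4 mm thick; one divider across it, two equal bays side by side along y, each 122 (x) by 88 mm (y) inside, centres at x = 0, y = -46.5 and +46.5 mm. Own x points away from the robot within 0.2 rad. Origin: centre of its underside, z up.
- tray_three: Shallow plywood kit tray, fixed, empty, 132 (own x) by 224 mm (own y), walls 18 mm high, 5 mm thick, floor 4 mm thick; two dividers across it, three equal bays side by side along y, each 122 (x) by 68 mm (y) inside, centres at x = 0, y = -73, 0 and +73 mm. Own x points away from the robot within 0.2 rad. Origin: centre of its underside, z up.
- clamp_large: Stainless worm-drive clamp lying flat: thin round band, 60 mm outside diameter, 14 mm high, open in the middle. Worm housing and screw stick out at the body's +x, to 40 mm from the centre, and span -19 to +20 mm in y there; grip the band across the body's y (60 mm), clear of them. The larger of the two clamps, about 35 g. Origin on the ring's axis, at its underside, z up.
- clamp_small: Stainless worm-drive clamp lying flat: thin round band, 40 mm outside diameter, 14 mm high, open in the middle. Worm housing and screw stick out at the body's +x, to 30 mm from the centre, and span -19 to +20 mm in y there; grip the band across the body's y (40 mm), clear of them. The smaller of the two clamps, about 25 g. Origin on the ring's axis, at its underside, z up.
- bushing: Yellow brass hex bushing standing on its hexagon: hexagon 38 mm across flats (44 mm across corners), 12 mm high, with a threaded round spigot of 33 mm diameter above it up to 32 mm. About 130 g. Origin at the centre of its underside, z up.
- grommet: Black rubber grommet lying flat: a round ring of 42 mm diameter, 18 mm high, with an 18 mm hole and a groove round its middle. About 25 g. Origin at the centre of its underside, z up.
- coupling: Orange plastic straight pipe coupling standing on end: an open tube of 50 mm outside diameter, 58 mm high. About 55 g. Origin at the centre of its underside, z up.
- elbow: Bystander, leave it: copper pipe elbow lying flat, legs of 25 mm diameter, about 41 by 41 mm over all. Origin near its bend, at the bench.
- tape_roll: Bystander, leave it: roll of white thread-seal tape lying flat, 53 mm diameter, 14 mm high. Origin at the centre of its underside, z up.
- screwdriver: Bystander, leave it: screwdriver 190 mm long lying across the bench beyond the trays, handle at its -x end. Origin at the middle of its length, on the bench.
Not all that is in view belongs to the job. Leave any purple or turquoise look-alike of the coupling alone.

How it is judged:
By the outcome, as a careful person would: the job done as asked, in the order asked, and still so for the second after the job is handed in, with the robot touching nothing.
It also fails if it takes over 112 s, if anything falls off the work surface, if the arm or the gripper's body presses on something with over 40 N, if the wrist force passes 120 N, or if a joint passes its speed limit or range.

ROBOT

A 7-joint arm with a two-finger parallel gripper is mounted at the origin on the work surface. World frame = base frame: x ahead of the robot, y to its left, z up, the work surface at z = 0. Lengths are in m, angles in rad, forces in N, time in s.
With the tool pointing down it reaches from about 0.4 to 0.9 m from the base axis. Payload 5.6 kg.
Tool frame: the origin (TCP) lies at the very end of the fingers, on their centre line; the grasp point (between the pads) lies 19 mm behind it; z points along the fingers, y is the line along which they close (so a half turn about z gives the same grasp; the last joint's range is limited). The gripper opens to 92 mm and grips with 3 to 60 N. Pads are 20 mm wide; open, the fingers measure 128 mm over their backs; the gripper's body (75 mm by 189 mm) begins 69 mm behind the grasp point.
Start: joints at [-1.254, 0.468, -0.012, 1.603, 0.006, 1.071, -0.056], TCP at [0.229, 0.608, 0.215] pointing down, gripper open.
Joint ranges: [-2.53, 2.53], [-0.31, 2.02], [-1.57, 1.55], [0.28, 2.44], [-1.29, 4.43], [0.15, 1.84], [-2.92, 2.92]. Speed limits (rad/s): [2.57, 2.57, 3.14, 3.14, 3.14, 3.14, 3.14].

INTERFACE

Orientations are given as a unit quaternion [w, x, y, z].
In Python, from rig import arm gives the robot as it stands. Calls block until the motion is done:
- arm.move_to(position, orientation): joint-space move of the TCP to a pose.
- arm.line_to(position, rate=0.15, attitude=None, stop_force=None): straight line of the TCP; attitude=None keeps the orientation; rate is the mean speed in m/s. With stop_force (N) it stops when the force on the tool has changed by that much, and returns True; else False.
- arm.movej(angles): joint-space move.
- arm.command_gripper(opening): finger opening in m; the grip force is fixed at half the most; returns when the fingers have stopped.
- arm.dwell(seconds).
- arm.inverse_kinematics(position, orientation): joint angles nearest the present ones, or None.
- arm.camera(name): name is "side" or "top" or "wrist"; returns a dict with "img" (420x560x3 uint8, red, green, blue), "mtx" (3x3 intrinsics, pixels), "world_to_cam" (4x4, takes a point from world to camera coordinates). Camera axes: x right, y down, z forward; pixel columns grow to the right and rows downward; lengths in m; the calibration is good to about 2 mm. A picture is of the moment at which its call begins. There is no depth.
A pose or a line that the arm cannot do raises arm.Unreachable and nothing moves.
- arm.sign_off(): hands the job in; it is judged then, once.
Readings, each from a call of its own:
- arm.current_t(): time.
- arm.current_joint_positions(): joint angles.
- arm.current_dq(): joint speeds.
- arm.current_joint_efforts(): joint torques, N m.
- arm.current_tool_pos(): TCP position.
- arm.current_orientation(): TCP orientation.
- arm.current_contact_force(): force on the tool from outside, world axes, zero at the start.
- arm.current_wrist_torque(): the same for the moment, N m.
- arm.current_finger_gap(): finger opening in m.
- arm.current_grip_force(): force on a finger pad.
Only numpy, scipy, OpenCV 4.12 (cv2) and the standard library are available. Lean on these libraries where they do the work, as an engineer would, in place of code of your own. Each camera call takes 0.05 s, during which the arm holds its last target. There are 200 camera calls.

## Working session

There is one attempt and no reset: what is moved stays moved. The work goes in short steps, each a Python script; the robot and the scene stay as the last script left them, time stands still between calls to the robot, and variables do not carry over. Pictures are saved under pics/ and viewed, at most 14 in all, crops included, and the job is handed in when it is done.

```bash
ls; mkdir -p pics; python3 - <<'E'
from rig import arm
import cv2
for n in("top","side"):
    c=arm.camera(n); cv2.imwrite(f"pics/{n}0.png",cv2.resize(c["img"][:,:,::-1],(800,600),interpolation=cv2.INTER_CUBIC))
    print(n,c["mtx"].round(1).tolist(),c["world_to_cam"].round(3).tolist())
print(arm.current_orientation(),arm.current_t())
E
```

```text
pics
top [[506.2, 0.0, 282.9], [0.0, 506.2, 209.3], [0.0, 0.0, 1.0]] [[0.027, -1.0, -0.011, -0.043], [-0.988, -0.026, -0.15, 0.59], [0.15, 0.015, -0.989, 1.222], [0.0, 0.0, 0.0, 1.0]]
side [[481.3, 0.0, 271.5], [0.0, 481.3, 214.8], [0.0, 0.0, 1.0]] [[0.995, -0.104, -0.01, -0.611], [-0.086, -0.761, -0.643, 0.046], [0.059, 0.64, -0.766, 1.159], [0.0, 0.0, 0.0, 1.0]]
[-6.96655980e-05  1.78976056e-01  9.83853125e-01 -7.71098546e-04] 0.1
```

View pics/top0.png

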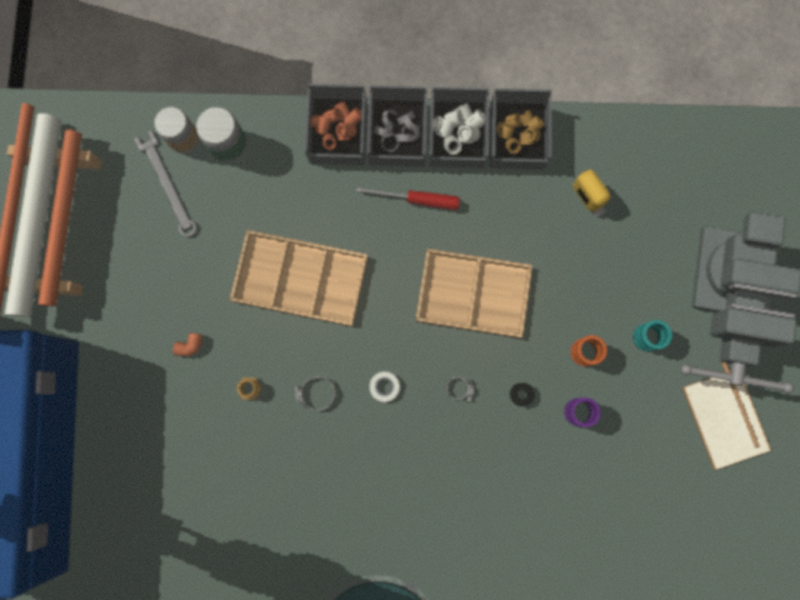

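View pics/side0.png

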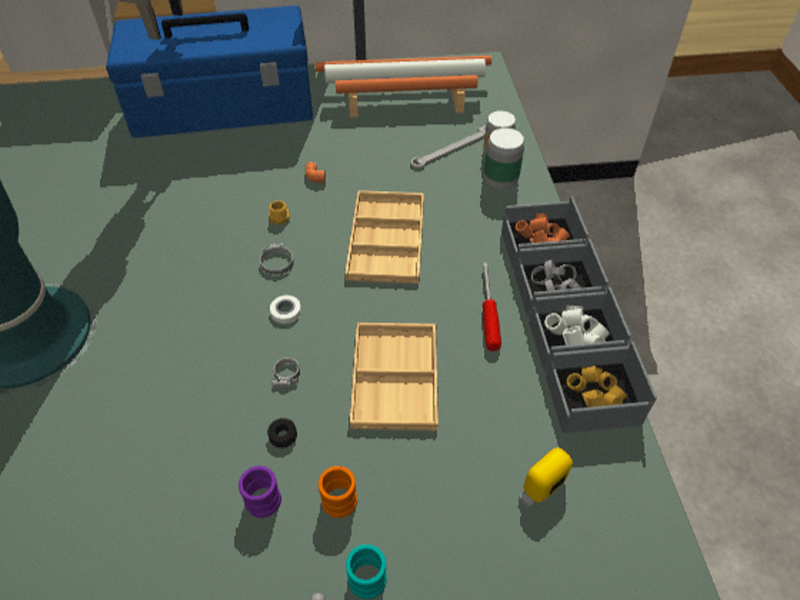

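The top view shows the orange coupling at (590,350), purple at (583,412) and teal at (653,335). The orange one fits the description. The clamps are at (320,393), which is the larger, and (462,388), the smaller. Next I'll enlarge the relevant areas to confirm.

```bash
python3 - <<'E'
from rig import arm
import cv2
im=arm.camera("top")["img"][:,:,::-1]
def crop(n,x,y,w,h,s): cv2.imwrite(f"pics/{n}.png",cv2.resize(im[y:y+h,x:x+w],None,fx=s,fy=s,interpolation=cv2.INTER_CUBIC))
crop("cl",160,225,130,75,6)
crop("cr",300,225,130,85,6)
crop("tr",155,155,225,90,3.5)
E
```

```text
(no output)
```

View pics/cl.png

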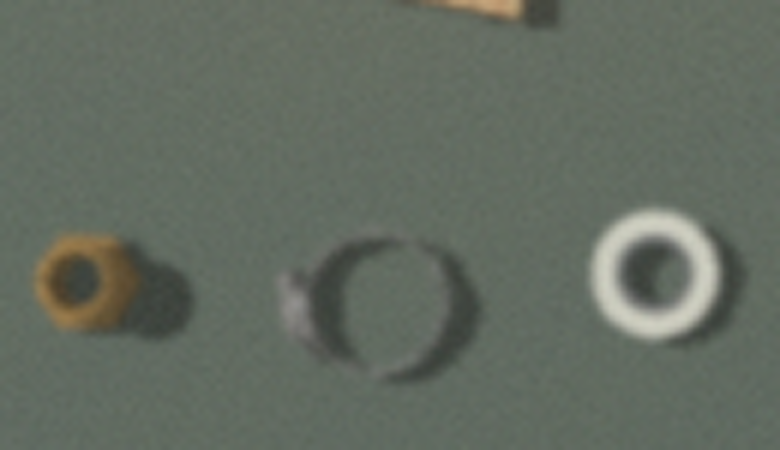

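View pics/cr.png

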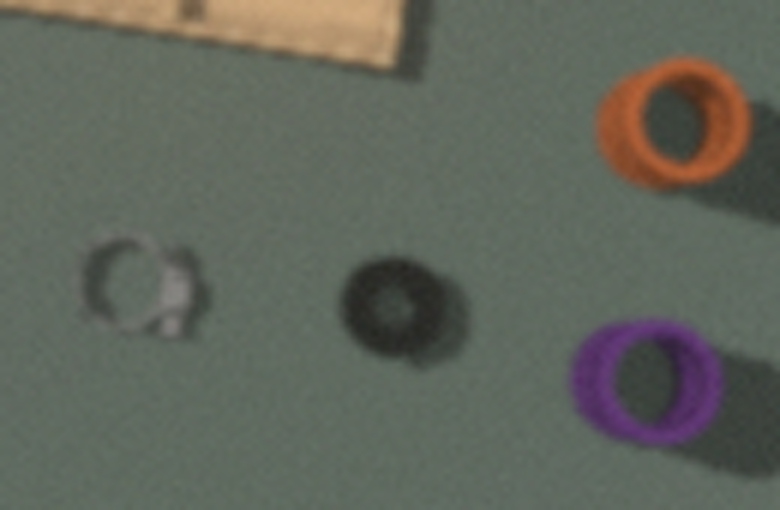

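View pics/tr.png

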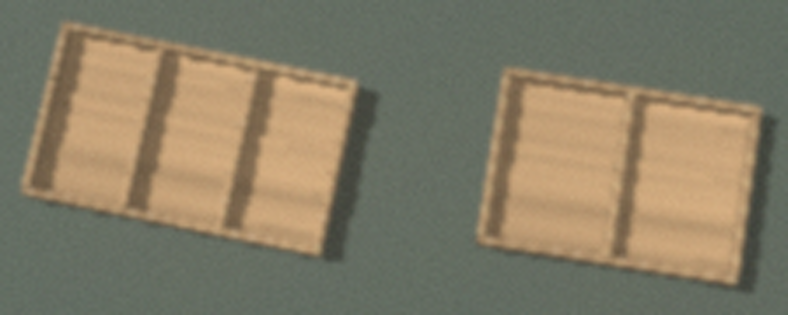

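The crops show:
- **Coupling:** orange, with teal and purple look-alikes separate from it. Its top rim centre is at crop (683,122).
- **Grommet:** at crop (396,307).
- **Small clamp:** at crop (130,283), with the housing to the right, toward -y.
- **Large clamp:** at crop (387,308), with the housing to the left, toward +y.
- **Bushing:** at crop (88,283).

Now I'll turn these into positions.

```bash
cat > h.py <<'E'
from rig import arm
import numpy as np, cv2
def ray(c,u,v,z):
    W=c["world_to_cam"];R,t=W[:3,:3],W[:3,3];o=-R.T@t
    d=R.T@np.linalg.solve(c["mtx"],[u,v,1.]);return (o+d*(z-o[2])/d[2])[:2]
def proj(c,P):
    W=c["world_to_cam"];p=(W[:3,:3]@np.atleast_2d(P).T).T+W[:3,3];p=p@c["mtx"].T;return p[:,:2]/p[:,2:]
def quat(phi): # tool down, closing line at angle phi from world x
    n=(phi+np.pi/2)/2;return np.array([0,np.cos(n),np.sin(n),0])
E
python3 - <<'E'
from h import *
c=arm.camera("top")
def L(u,v,z):return ray(c,160+u/6,225+v/6,z)
def R(u,v,z):return ray(c,300+u/6,225+v/6,z)
for n,p in dict(coup=R(688,122,.058),grom=R(396,306,.018),small=R(130,283,.014),large=L(387,308,.014),bush=L(90,283,.012),bush_top=L(77,280,.032)).items():print(n,p.round(4))
for n,q in dict(three=[(64,22),(357,82),(325,256),(23,190)],two=[(505,70),(761,106),(738,285),(480,243)]).items():
    P=np.array([ray(c,155+u/3.5,155+v/3.5,.018) for u,v in q])
    ey=(P[0]+P[3]-P[1]-P[2])/2;ex=(P[0]+P[1]-P[2]-P[3])/2
    print(n,P.mean(0).round(4),"sz",np.linalg.norm(ex),np.linalg.norm(ey),"yaw",np.arctan2(-ey[0],ey[1]),np.arctan2(ex[1],ex[0]))
for phi in(0,np.pi,-np.pi): 
    for y in (.45,-.35): print(phi,y,np.round(arm.inverse_kinematics([.5,y,.2],quat(phi)),2))
E
```

```text
coup [ 0.5082 -0.3517]
grom [ 0.4316 -0.2394]
small [ 0.4382 -0.1287]
large [0.4212 0.1153]
bush [0.4282 0.2411]
bush_top [0.4289 0.2421]
three [0.6296 0.162 ] sz 0.12984512427797804 0.2249611074980068 yaw -0.18491619412360674 -0.15932679616772621
two [ 0.6091 -0.1531] sz 0.13157355246972924 0.18933108070999544 yaw -0.12699864993747856 -0.12082535799893823
0 0.45 [-1.    0.53  0.31  1.57 -0.18  1.07 -0.64]
0 -0.35 [ 0.04  0.48  0.69  1.75 -0.35  1.04  0.86]
3.141592653589793 0.45 [-0.56  0.55 -0.33  1.54  0.19  1.09  2.22]
3.141592653589793 -0.35 [-0.3   0.81  1.35  1.77 -0.83  1.27 -1.88]
-3.141592653589793 0.45 [-0.56  0.55 -0.33  1.54  0.19  1.09  2.22]
-3.141592653589793 -0.35 [-0.3   0.81  1.35  1.77 -0.83  1.27 -1.88]
```

```bash
python3 - <<'E'
from h import *
t=arm.current_t()
for n,p in(("wl",[.42,.15,.26]),("ws",[.44,-.17,.26])):
    arm.move_to(p,quat(0));c=arm.camera("wrist");cv2.imwrite(f"pics/{n}.png",c["img"][:,:,::-1]);np.savez(n+".npz",mtx=c["mtx"],world_to_cam=c["world_to_cam"])
    print(arm.current_t()-t,arm.current_joint_positions(),arm.current_tool_pos())
E
```

```text
1.8583 [-0.84687589  0.05150361  0.44698601  2.04822873 -0.02539159  1.04727504
 -0.38511034] [0.41992591 0.15125817 0.2598403 ]
3.125 [-0.49708736  0.11793967  0.87101135  2.01423979 -0.10400718  1.05386385
  0.42474843] [ 0.44052252 -0.16846198  0.25984298]
```

View pics/wl.png

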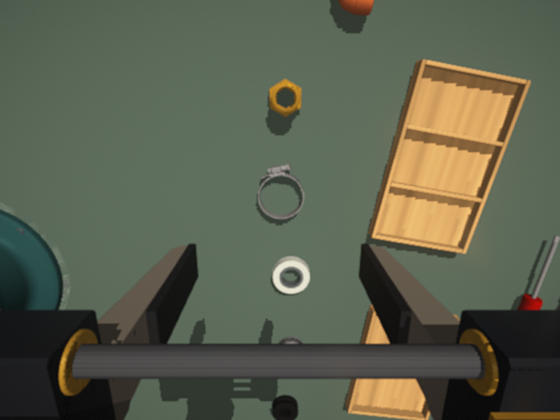

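View pics/ws.png

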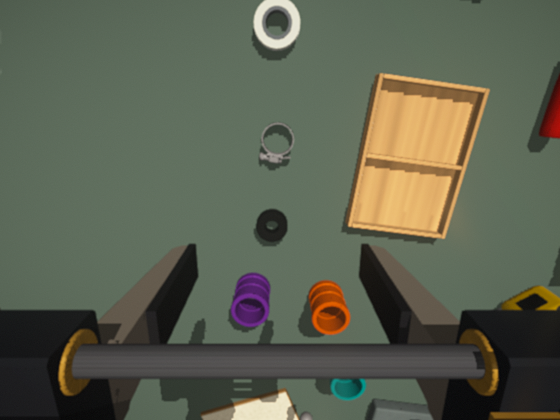

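Both wrist views are clear. Large clamp ring (281,196) has its housing at (278,172), small clamp ring (277,140) has its housing at (273,157), bushing (286,98), grommet (272,225). I'll enlarge the three parts whose angle matters.

```bash
python3 - <<'E'
import cv2,numpy as np
a=cv2.imread("pics/wl.png");b=cv2.imread("pics/ws.png")
f=lambda i,x,y:cv2.resize(i[y:y+66,x:x+66],None,fx=6,fy=6,interpolation=cv2.INTER_CUBIC)
cv2.imwrite("pics/mos.png",np.hstack([f(a,248,160),f(b,244,110)]))
cv2.imwrite("pics/mos2.png",np.hstack([f(a,252,65),f(b,239,192)]))
E
```

```text
(no output)
```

View pics/mos.png

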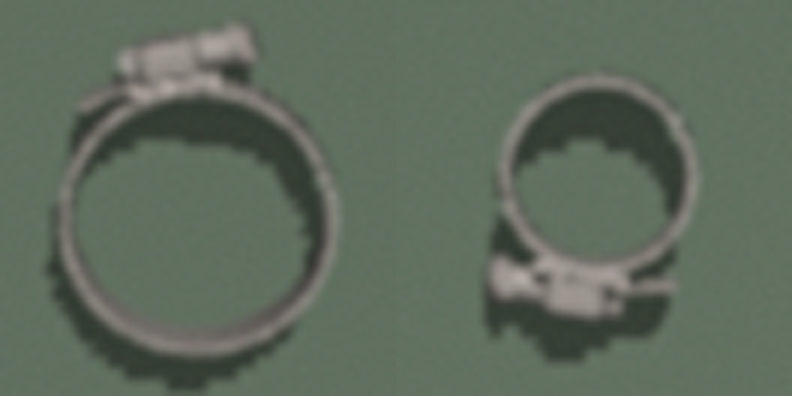

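View pics/mos2.png

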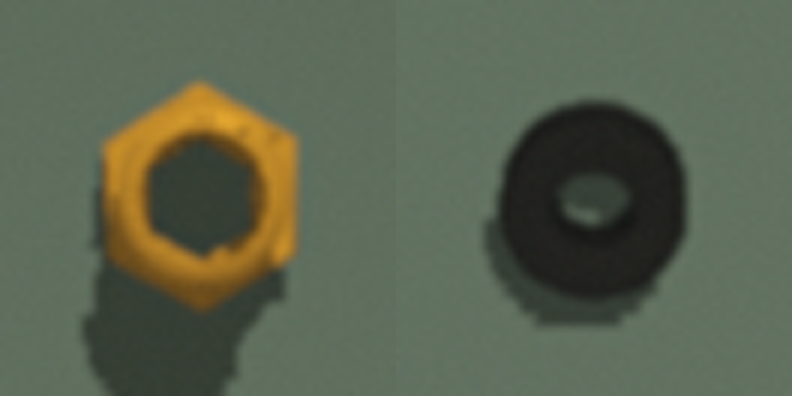

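```bash
python3 - <<'E'
from h import *
a=np.load("wl.npz");b=np.load("ws.npz")
for n,c,u,v,z in(("large",a,281.3,196,.014),("bush",a,285.5,97.5,.012),("small",b,277.5,138.7,.014),("grom",b,271.8,225.2,.012),("coup",b,329,313.5,.058)):print(n,ray(c,u,v,z).round(4))
print("tray3",[ray(a,u,v,.018).round(4) for u,v in[(528,81),(465,252),(374,237),(423,62)]],np.mean([ray(a,u,v,.018) for u,v in[(528,81),(465,252),(374,237),(423,62)]],0))
q=[(487,90),(443,237),(349,227),(380,74)]
print("tray2",np.mean([ray(b,u,v,.018) for u,v in q],0))
E
```

```text
large [0.4232 0.1202]
bush [0.4277 0.2421]
small [ 0.4387 -0.1262]
grom [ 0.4311 -0.2409]
coup [ 0.5063 -0.3465]
tray3 [array([0.7101, 0.2608]), array([0.6734, 0.0429]), array([0.5477, 0.0646]), array([0.5851, 0.281 ])] [0.62907407 0.16232287]
tray2 [ 0.60910424 -0.15426237]
```

```bash
cat >> h.py <<'E'
T={2:(np.array([.6091,-.1537]),-.124),3:(np.array([.6293,.1622]),-.175)}
def pick(xy,phi,z,op):
    arm.command_gripper(op) if abs(arm.current_finger_gap()-op)>.004 else None
    arm.move_to([*xy,.14],quat(phi));arm.line_to([*xy,z],rate=.2);arm.command_gripper(0)
    arm.line_to([*xy,.14],rate=.25);print("grip",arm.current_finger_gap(),arm.current_grip_force(),arm.current_t())
def place(tray,dy,z,op):
    c,w=T[tray];p=c+dy*np.array([-np.sin(w),np.cos(w)])
    arm.move_to([*p,.14],quat(w));s=arm.line_to([*p,z+.005],rate=.15,stop_force=12)
    print("place",p,s,arm.current_tool_pos()[2],arm.current_finger_gap())
    arm.command_gripper(op);arm.line_to([*p,.14],rate=.25);print(arm.current_t())
def snap(cam,n):
    cv2.imwrite(f"pics/{n}.png",arm.camera(cam)["img"][:,:,::-1])
E
python3 - <<'E'
from h import *
pick([.5073,-.349],0,.025,.068);place(2,-.0465,.025,.066)
pick([.4225,.119],.15,.004,.08);place(2,.0415,.004,.072)
snap("wrist","p1")
E
```

```text
grip 0.049668510160420634 29.999301731586456 6.5
place [ 0.60334876 -0.19984297] True 0.029602485997955553 0.04957914998362871
8.9917
grip 0.059573150229536166 29.99969213269651 12.7417
place [ 0.61423282 -0.11251864] True 0.008483539566213984 0.0594671230206397
15.825
```

View pics/p1.png

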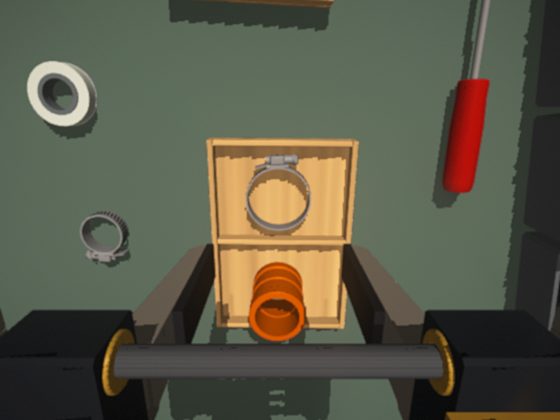

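The picture shows the coupling standing at about (278,300) and the large clamp flat at (278,198), each in its own bay and clear of the walls. On to the second kit.

```bash
python3 - <<'E'
from h import *
pick([.428,.242],0,.004,.07);place(3,.073,.004,.06)
pick([.4313,-.2402],-.1,.003,.07);place(3,-.073,.003,.062)
pick([.4385,-.1272],-.2,.004,.06);place(3,.004,.004,.056)
c,w=T[3];arm.move_to([*(c+[0,-.1]),.26],quat(w));snap("wrist","p2")
arm.move_to([.3,.5,.3],quat(.5));snap("top","p3")
E
```

```text
grip 0.03745674766883683 29.775051483884454 19.5
place [0.64200989 0.23408504] True 0.00816878970093031 0.03788562518736668
22.425
grip 0.040850695230988644 29.99998167157173 26.75
place [0.61659011 0.09031496] True 0.006996920653711349 0.040929730669947685
30.225
grip 0.039582102548065226 29.999936032108963 33.3
place [0.62999643 0.16613891] True 0.008466811595856067 0.03878674993579497
36.6083
```

View pics/p2.png

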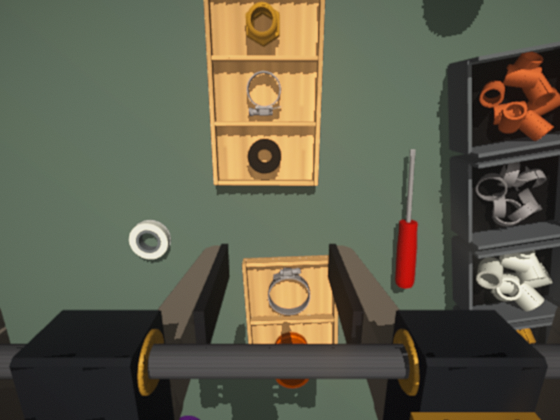

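View pics/p3.png

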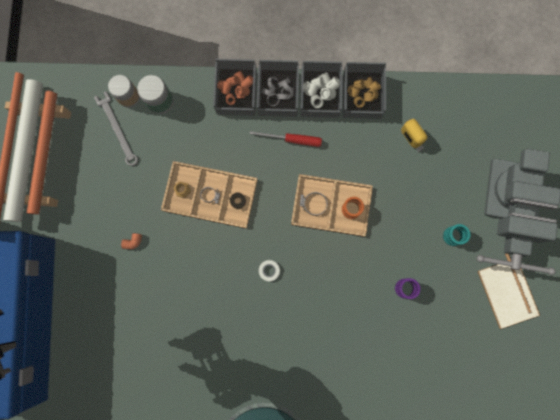

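The five pieces are in their bays and the bystanders haven't moved. The small clamp at (264,93) looks slightly oval, so I'll check it enlarged.

```bash
python3 - <<'E'
from h import *
c,w=T[3];arm.move_to([*(c+[-.01,-.06]),.2],quat(w));im=arm.camera("wrist")["img"][:,:,::-1]
cv2.imwrite("pics/p4.png",cv2.resize(im[0:230,150:400],None,fx=2.6,fy=2.6,interpolation=cv2.INTER_CUBIC))
E
```

```text
(no output)
```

View pics/p4.png

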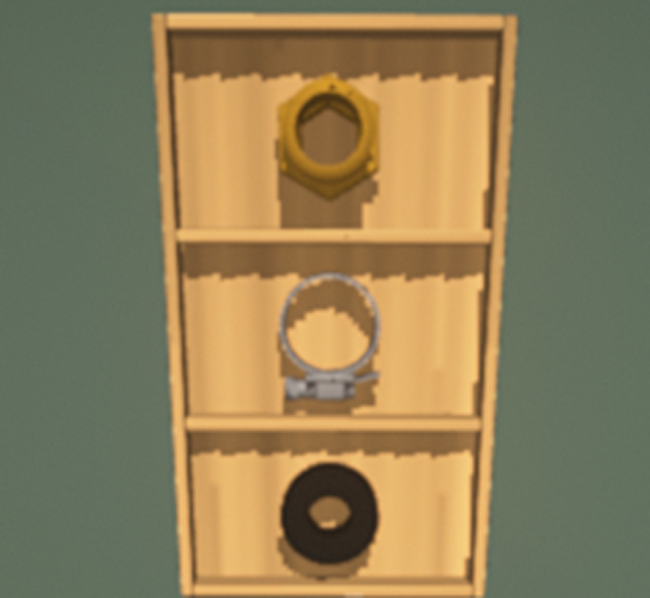

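All three pieces lie flat and centred in their bays, with the ring round at (330,325).

```bash
python3 - <<'E'
from h import *
arm.move_to([.4,.3,.3],quat(.2));arm.dwell(.5);print(arm.current_t(),arm.sign_off())
E
```

```text
the job is handed in; nothing more can be done
43.0 None
```

Both kits are made up and the job is handed in at 43.0 s: the camera shows all five pieces flat, one to a bay, with the elbow, tape roll and screwdriver not touched.

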